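# Tare the kitchen scale for the snack cup

## Robot

A 7-joint arm with a two-finger parallel gripper is mounted at the origin on the work surface. World frame = base frame: x ahead of the robot, y to its left, z up, the work surface at z = 0. Lengths are in mm, angles in degrees, forces in N, time in s.
With the tool pointing down it reaches from about 400 to 900 mm from the base axis. Payload 5.5 kg.
Tool frame: the origin (TCP) lies at the very end of the fingers, on their centre line; the grasp point (between the pads) lies 19 mm behind it; x points along the fingers, z is the direction in which the jaws open and shut, and the axes are right-handed (so a half turn about x gives the same grasp; the last joint's range is limited). The gripper opens to 85 mm and grips with 20 to 120 N. Pads are 22 mm wide; open, the fingers measure 114 mm over their backs; the gripper's body (76 mm by 85 mm) begins 54 mm behind the grasp point. The pads swing forward as they close: fully open they stand 13 mm farther back than shut.
Start: joints at [-48.06, 28.699, -24.465, 88.831, 12.651, 65.22, -12.049], TCP at [293.645, 579.89, 231.31] pointing down, gripper open.
Joint ranges: [-164.97, 164.97], [-17.58, 116.51], [-87.97, 89.64], [11.32, 138.91], [-80.73, 260.73], [10.89, 115.49], [-147.41, 147.41]. Speed limits (degrees/s): [147.25, 147.25, 180, 180, 180, 180, 180].

## Interface

Orientations are given as a 3x3 rotation matrix whose columns are the frame's x, y, z axes.
In Python, from bench import manip, eyes, job_done gives the robot as it stands.
- The arm moves only by the shell command python3 -m creep 'ROWS' [FORCE]. ROWS is a JSON object of lists of equal length, an entry for each row: "claw": the gripper command: -1 is fully open, 1 is shut, values between are in proportion; "slide": the shift along the world's x, y, z in mm, a list of three; "angular": the turn, a rotation vector about the world's x, y, z in degrees, a list of three. In form: {"claw": [claw, ...], "slide": [[dx, dy, dz], ...], "angular": [[wx, wy, wz], ...]}. A call has 1 to 20 rows; each row shifts and turns the commanded pose from where the row before left it; what a row does not reach is not made up. A row lasts 1/12 s, in which the tool goes at most 41.7 mm and 7.16 degrees, less where a joint would pass 70% of its speed; a pose out of reach is approached as far as the arm can. A call with a gripper value outside its range is refused whole. The fingers move at their own pace and stop on an object; FORCE is the grip in N (left out, the last holds). Time passes only in rows, so rows that do not move let the fingers close. It gives the time, the measured TCP pose, the force and the opening at its end, in the units of the state.
- manip.sense(): the state, without advancing time (a new reading comes with each control period).
- eyes.get_image(name): name is "scene" or "top"; returns a dict with "image" (480x640x3 uint8, red, green, blue), "depth" (480x640 float32, mm along the optical axis (not along the pixel's ray), 0 where there is no reading), "fov_y" (degrees; the focal length in pixels is half the picture's height over the tangent of half this angle, whatever the lens; pixels are square), "cx", "cy" (the principal point, pixels), "k1" (the pictures are not rectified: a ray, as slopes to the right and down, at radius r is drawn at 1 + k1 r^2 times it, then the intrinsics apply), "rvec" (rotation vector, rad) and "tvec" (3), from world to camera coordinates, as OpenCV has them. Camera axes: x right, y down, z forward; pixel columns grow to the right and rows downward; lengths in mm; the calibration is good to about 2 mm. A picture is of the moment at which its call begins.
- job_done(): hands the job in, once; it reports no verdict.
The state is a dict: "clock": time; "joint_positions": joint angles; "joint_vel": joint speeds; "joint_efforts": joint torques, N m; "eef_pos": TCP position; "ee_rot": TCP orientation; "contact_force": force on the tool from outside, world axes, zero at the start; "wrist_torque": the same for the moment, N m; "grip_width": opening from 0.0 (shut) to 1.0 (fully open).
Only numpy, scipy, OpenCV 4.12 (cv2) and the standard library are available. Lean on these libraries where they do the work, as an engineer would, in place of code of your own. Each camera call takes 0.05 s, during which the arm holds its last target.

## Task

Stand the small green snack cup upright in the middle of the round weighing plate of the kitchen scale and let go of it. Then, with the fingertips, press the long oval tare key on the scale's front strip until you feel about 6 N, hold it for about half a second, and release it. Press gently, below 30 N, do not press the small round key, and leave the cup standing on the plate.

Things in the scene. Friction and masses are not known exactly. Their poses are not given: they have to be found in the camera images.
- cup_center (a point): Centre (half-way up) of the loose, open, green silicone snack cup: round, 55 mm tall, outside diameter 52 mm at the foot and 57 mm at the rim, wall 3 mm, 60 to 130 g. It stands upright on the counter (height 0); z of this point is up, 27.5 mm above its foot.
- plate_center (a point): Centre of the upper face of the scale's round steel weighing plate (diameter 130 mm, face 30 mm above the counter). Axes are the scale's: z up, -x towards the front strip with the keys, y to the left as seen from the front strip. The scale is a fixed flat metal slab 200 mm (x) by 190 mm (y), 22 mm thick; its centre lies 30 mm to -x of this point.
- tare_key: The tare key: long oval grey membrane key, 46 mm (y) by 24 mm (x), on the scale's front strip. Origin at the centre of its upper face, 25.5 mm above the counter, 3.5 mm proud of the scale's top; axes as the scale's, z up. It lies 100 mm to -x and 50 mm to +y of the plate's centre. Pressed straight down it yields only 1.5 mm, from about 1.6 N at first to about 7.6 N at its stop, and springs back.
- round_key: The other key, not to be pressed: round grey membrane key, 18 mm in diameter, same height and feel, at the other end of the front strip, 110 mm to -y of the tare key. Origin at the centre of its upper face. Between the two keys is a flat display, flush with the strip.
Not all that is in view belongs to the job. What is shaped like the part that bears cup_center but purple or red is not meant.

How it is judged (in metres and radians):
On the way, in this order (a step that is already met when the one before it is completed fails the run):
1. the cup stands upright in the middle of the weighing plate, let go (horizontal distance between cup_center and plate_center below 0.025 m and z of cup_center in the frame of plate_center between 0.02 and 0.034 m and angle between cup_center's own z axis and vertical below 0.17 rad and contact force between the fingers and anything else below 0.1 N), for 0.3 s.
2. the fingertips press the tare key with more than 4 N for 0.2 s while the cup stands on the plate (horizontal distance between cup_center and plate_center below 0.025 m and z of cup_center in the frame of plate_center between 0.02 and 0.034 m and angle between cup_center's own z axis and vertical below 0.17 rad and contact force between tare_key and the fingers above 4 N), for 0.2 s.
At the end, for the whole second after the job is handed in: The cup stands upright (within 10 degrees) on the weighing plate, its centre within 25 mm of the plate's centre, and nothing presses the tare key (horizontal distance between cup_center and plate_center below 0.025 m and z of cup_center in the frame of plate_center between 0.02 and 0.034 m and angle between cup_center's own z axis and vertical below 0.17 rad and contact force between tare_key and anything else below 0.5 N); the robot touches nothing.
It fails at once if the tare key is pressed with more than 35 N (contact force between tare_key and anything else above 35 N).
It fails at once if the round key is pressed (more than 2 N) (contact force between round_key and anything else above 2 N).
It also fails if it takes over 54 s, if anything falls off the work surface, if the arm or the gripper's body presses on something with over 40 N, if the wrist force passes 120 N, or if a joint passes its speed limit or range.

## Working session

There is one attempt and no reset: what is moved stays moved. The work goes in short steps, Python scripts to look and compute and a shell command to move; the robot and the scene stay as the last step left them, time stands still between calls to the robot, and variables do not carry over. Pictures are saved under pics/ and viewed, and the job is handed in when it is done.

```bash
mkdir -p pics; ls; python3 - <<'E'
from bench import manip, eyes
import cv2,numpy as np
for n in("scene","top"):
    d=eyes.get_image(n); cv2.imwrite(f"pics/{n}0.png",d["image"][:,:,::-1]); np.savez(f"{n}0.npz",**d)
    print({k:v for k,v in d.items() if k not in("image","depth")})
s=manip.sense();print({k:np.round(v,3).tolist() for k,v in s.items()})
E
```

```text
pics
{'fov_y': 56.12701777402749, 'cx': 323.3514021727586, 'cy': 243.1371854266058, 'k1': 0.021328204349147898, 'rvec': array([ 1.74302926,  1.779667  , -0.76162671]), 'tvec': array([  16.74368465, -336.99098485, 1138.31178075])}
{'fov_y': 43.965595338157094, 'cx': 320.93101509687176, 'cy': 233.38493072290126, 'k1': -0.029593176144366722, 'rvec': array([ 2.18532128, -2.1808109 ,  0.02188027]), 'tvec': array([6.42823954e-02, 5.34032784e+02, 8.98043457e+02])}
{'clock': 0.1, 'joint_positions': [-48.06, 28.75, -24.455, 88.884, 12.649, 65.219, -12.05], 'joint_vel': [0.037, -0.05, -0.015, -0.174, 0.123, 0.002, 0.031], 'joint_efforts': [-0.012, -57.081, -5.84, -28.175, 0.01, 0.006, -0.0], 'eef_pos': [293.415, 579.316, 230.351], 'ee_rot': [[-0.001, -0.892, 0.452], [-0.002, 0.452, 0.892], [-1.0, 0.0, -0.002]], 'contact_force': [1.423, 0.006, -0.212], 'wrist_torque': [0.064, 0.026, 0.07], 'grip_width': 0.999}
```

View pics/scene0.png

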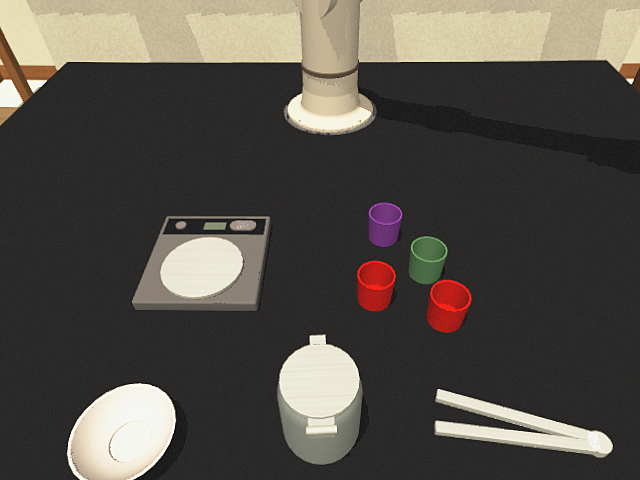

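View pics/top0.png

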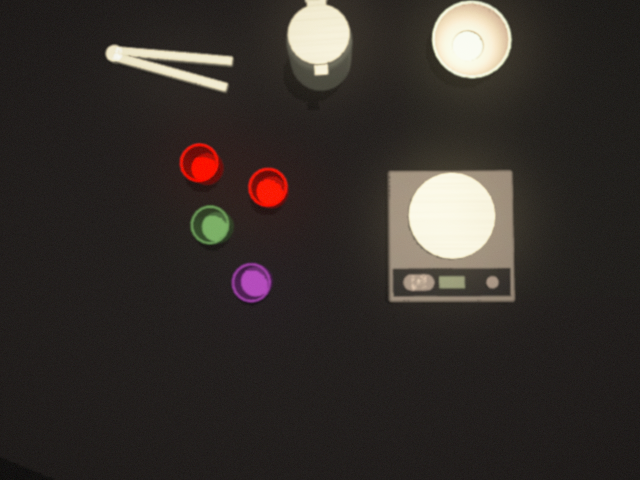

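The scene view shows the green cup at about (428,260), with red and purple cups around it. The scale is at about (205,262) with its tare key at (243,225). The top view has the green cup at (210,225), the plate at (452,216), the tare key at (419,283) and the round key at (492,283). Next I'll measure these positions.

```bash
cat > h.py <<'E'
import cv2,numpy as np
def cal(d):
    f=240/np.tan(np.radians(float(d["fov_y"]))/2)
    K=np.array([[f,0,float(d["cx"])],[0,f,float(d["cy"])],[0,0,1]])
    return K,np.array([float(d["k1"]),0,0,0,0]),cv2.Rodrigues(np.array(d["rvec"]))[0],np.array(d["tvec"]).ravel()
def onplane(d,uv,z):
    K,D,R,t=cal(d)
    n=cv2.undistortPoints(np.float64(uv).reshape(-1,1,2),K,D).reshape(-1,2)
    r=np.c_[n,np.ones(len(n))]@R; c=-R.T@t
    return c+r*((z-c[2])/r[:,2])[:,None]
def cloud(d,m):
    K,D,R,t=cal(d); v,u=np.nonzero(m&(d["depth"]>0))
    n=cv2.undistortPoints(np.float64(np.c_[u,v]).reshape(-1,1,2),K,D).reshape(-1,2)
    return (np.c_[n,np.ones(len(n))]*d["depth"][v,u][:,None]-t)@R
def hsv(d): return cv2.cvtColor(d["image"],cv2.COLOR_RGB2HSV)
def circ(P):
    A=np.c_[2*P[:,:2],np.ones(len(P))]; s=np.linalg.lstsq(A,(P[:,:2]**2).sum(1),rcond=None)[0]
    return s[:2],np.sqrt(s[2]+s[0]**2+s[1]**2)
def big(m):
    n,l,s,c=cv2.connectedComponentsWithStats(m.astype(np.uint8)); return l==1+np.argmax(s[1:,4])
E
python3 - <<'E'
from h import *
for n in("top","scene"):
    d=dict(np.load(n+"0.npz")); H=hsv(d)
    cols={"green":(H[...,0]>45)&(H[...,0]<80)&(H[...,1]>70)&(H[...,2]>40),"purple":(H[...,0]>130)&(H[...,0]<160)&(H[...,1]>100)&(H[...,2]>60)}
    for k,m in cols.items():
        m=big(m); P=cloud(d,m); top=P[P[:,2]>50]
        print(n,k,m.sum(),"z",np.percentile(P[:,2],[1,50,99]).round(1),"rim cloud circ",circ(top), len(top))
        if n=="top":
            c=cv2.findContours(m.astype(np.uint8),0,1)[0][0].reshape(-1,2); hull=cv2.convexHull(c).reshape(-1,2)
            w=onplane(d,hull,55);print(" outline@55",circ(w))
    if n=="top": reg=(slice(165,265),slice(400,505))
    else: reg=(slice(230,302),slice(155,250))
    m=np.zeros((480,640),bool); m[reg]=(d["image"][reg].min(2)>200); m=big(m)
    c=max(cv2.findContours(m.astype(np.uint8),0,1)[0],key=len).reshape(-1,2)
    w=onplane(d,c,30); print(n,"plate",circ(w),"cloud z",np.median(cloud(d,m)[:,2]),cloud(d,m).mean(0))
    kk=[(419,283),(492,282.5)] if n=="top" else [(243,225.5),(181,225.5)]
    print(n,"keys",onplane(d,kk,25.5).round(1).tolist())
    co=[(388.5,170.5),(513,170.5),(515,300),(388.5,301)] if n=="top" else [(168,217),(270,217),(257,304),(135,304)]
    co=onplane(d,co,22);print("corners",co.round(1).tolist(),co.mean(0).round(1))
    for a in("red",):
        m=((H[...,0]<8)|(H[...,0]>172))&(H[...,1]>180)&(H[...,2]>80)
        nn,l,s,_=cv2.connectedComponentsWithStats(m.astype(np.uint8))
        for i in range(1,nn):
            if s[i,4]>300:
                P=cloud(d,l==i);print("red",circ(P[P[:,2]>50]))
E
```

```text
top green 1318 z [-1.8  8.  57. ] rim cloud circ (array([544.86513478, 163.26755187]), np.float64(26.643961588315527)) 257
 outline@55 (array([544.08301331, 162.5787948 ]), np.float64(30.463826189685083))
top purple 1334 z [-2.4  6.5 57.2] rim cloud circ (array([460.48905385, 102.35626031]), np.float64(26.37802643535658)) 251
 outline@55 (array([460.79336717, 101.88213485]), np.float64(30.041406052204156))
top plate (array([ 561.08768728, -194.99671478]), np.float64(62.773737936990806)) cloud z 29.80404363490234 [ 560.92513098 -195.09108039   29.77292982]
top keys [[459.1, -146.5, 25.5], [460.2, -255.6, 25.5]]
corners [[629.5, -101.6, 22.0], [629.4, -290.1, 22.0], [433.9, -290.6, 22.0], [431.9, -101.1, 22.0]] [ 531.2 -195.9   22. ]
red (array([636.94870956, 180.50477773]), np.float64(26.685878206014706))
red (array([600.25917314,  79.44383926]), np.float64(26.627739485720443))
scene green 1493 z [-0.3 34.7 56.1] rim cloud circ (array([548.80774752, 163.30960685]), np.float64(26.625510558028296)) 288
scene purple 1248 z [-0.4 35.2 55.7] rim cloud circ (array([464.22713695, 101.62571623]), np.float64(26.621923273353705)) 231
scene plate (array([ 563.9066677 , -195.86052591]), np.float64(62.84207456634038)) cloud z 30.248206889377354 [ 566.98773476 -195.70297757   30.23682366]
scene keys [[464.4, -145.5, 25.5], [465.7, -255.1, 25.5]]
corners [[439.3, -286.3, 22.0], [437.2, -101.2, 22.0], [634.5, -98.6, 22.0], [637.0, -281.5, 22.0]] [ 537.  -191.9   22. ]
red (array([604.08642712,  78.16610515]), np.float64(26.64163157084978))
red (array([640.78372938, 180.12530826]), np.float64(26.524683462498686))
```

Measured positions: cup at about (546.5,163), plate at about (562.5,-195.4) and tare key at about (462,-146). The scale yaw is about 0. Sizes and heights agree with the task (rim z about 56, plate z about 30). I'll move above the cup with the jaws along y.

```bash
python3 -m creep '{"claw":[-1,-1,-1,-1,-1,-1,-1,-1,-1,-1,-1,-1,-1,-1,-1,-1,-1,-1],"slide":[[16,-26,-5],[16,-26,-5],[16,-26,-5],[16,-26,-5],[16,-26,-5],[16,-26,-5],[16,-26,-5],[16,-26,-5],[16,-26,-5],[16,-26,-5],[16,-26,-5],[16,-26,-5],[16,-26,-5],[16,-26,-5],[16,-26,-5],[13,-26,-5],[0,0,0],[0,0,0]],"angular":[[0,0,1.7],[0,0,1.7],[0,0,1.7],[0,0,1.7],[0,0,1.7],[0,0,1.7],[0,0,1.7],[0,0,1.7],[0,0,1.7],[0,0,1.7],[0,0,1.7],[0,0,1.7],[0,0,1.7],[0,0,1.7],[0,0,1.7],[0,0,1.5],[0,0,0],[0,0,0]]}' 30
```

```text
clock: 1.6
eef_pos: [547.0, 161.0, 150.3]
ee_rot: [[-0.002, -1.0, 0.003], [-0.001, 0.003, 1.0], [-1.0, 0.002, -0.001]]
contact_force: [-0.0, 0.2, 0.4]
grip_width: 0.997
```

```bash
python3 -m creep '{"claw":[-1,-1,-1,-1,-1,-1,-1,-1],"slide":[[0,2,-18],[0,0,-18],[0,0,-18],[0,0,-18],[0,0,-15],[0,0,0],[0,0,0],[0,0,0]],"angular":[[0,0,0],[0,0,0],[0,0,0],[0,0,0],[0,0,0],[0,0,0],[0,0,0],[0,0,0]]}'
python3 - <<'E'
from bench import eyes
import cv2,numpy as np
a=[eyes.get_image(n) for n in("scene","top")]
cv2.imwrite("pics/b.png",np.hstack([cv2.resize(a[0]["image"][160:360,320:560],None,fx=1.6,fy=1.6),cv2.resize(a[1]["image"][120:320,120:360],None,fx=1.6,fy=1.6)])[:,:,::-1])
E
```

```text
clock: 2.27
eef_pos: [546.8, 167.2, 65.2]
ee_rot: [[0.001, -1.0, -0.004], [0.001, -0.004, 1.0], [-1.0, -0.001, 0.001]]
contact_force: [1.1, -0.1, -0.1]
grip_width: 1.003
```

View pics/b.png

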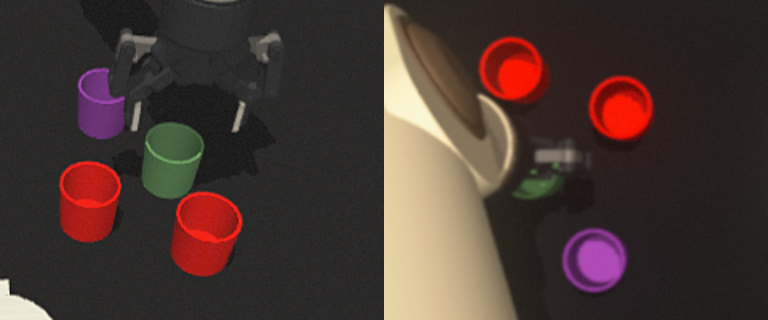

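```bash
python3 - <<'E'
from bench import eyes,manip
from h import *
s=manip.sense();print(s["eef_pos"],s["joint_positions"],s["clock"])
d=eyes.get_image("scene");K,D,R,t=cal(d)
s=manip.sense();print(s["eef_pos"],s["clock"])
def pr(P): return (cv2.projectPoints(np.float64(P),d["rvec"],t,K,D)[0].reshape(-1,2)-[320,160])*1.6
x,y,z=s["eef_pos"]
for dz in(0,13): print(pr([[x,y-44,z+dz],[x,y+44,z+dz],[x,y,z+dz]]).round(0).tolist())
H=hsv(d);m=big((H[...,0]>45)&(H[...,0]<80)&(H[...,1]>70)&(H[...,2]>40));P=cloud(d,m);print(circ(P[P[:,2]>50]))
E
```

```text
[547.44563012 166.76125875  65.64771971] [ -4.1880621   32.63306652 -19.78751777 107.20952643  15.62365495
  42.66547839  57.53621276] 2.3667
[547.46093776 166.52429274  65.60028454] 2.4167
[[133.0, 134.0], [225.0, 135.0], [179.0, 134.0]]
[[134.0, 124.0], [227.0, 125.0], [181.0, 124.0]]
(array([548.69006695, 163.35571515]), np.float64(26.62705793310372))
```

```bash
python3 - <<'E'
from bench import eyes,manip
from h import *
d=eyes.get_image("scene");K,D,R,t=cal(d)
print(manip.sense()["eef_pos"])
c=cv2.resize(d["image"][190:290,370:500],None,fx=6,fy=6,interpolation=cv2.INTER_CUBIC)
x,y,z=manip.sense()["eef_pos"]
for P,col in (([x,y,z],(255,255,0)),([x,y,z+13],(255,255,0)),([548.7,163.3,55],(255,0,255)),([x,y-42.5,z+13],(0,255,255)),([x,y+42.5,z+13],(0,255,255))):
    u=(cv2.projectPoints(np.float64([P]),d["rvec"],t,K,D)[0].reshape(2)-[370,190]+.5)*6
    cv2.circle(c,tuple(int(v) for v in u),4,col,-1)
cv2.imwrite("pics/c.png",c[:,:,::-1])
E
```

```text
[547.40316493 166.32065284  65.47363496]
```

View pics/c.png

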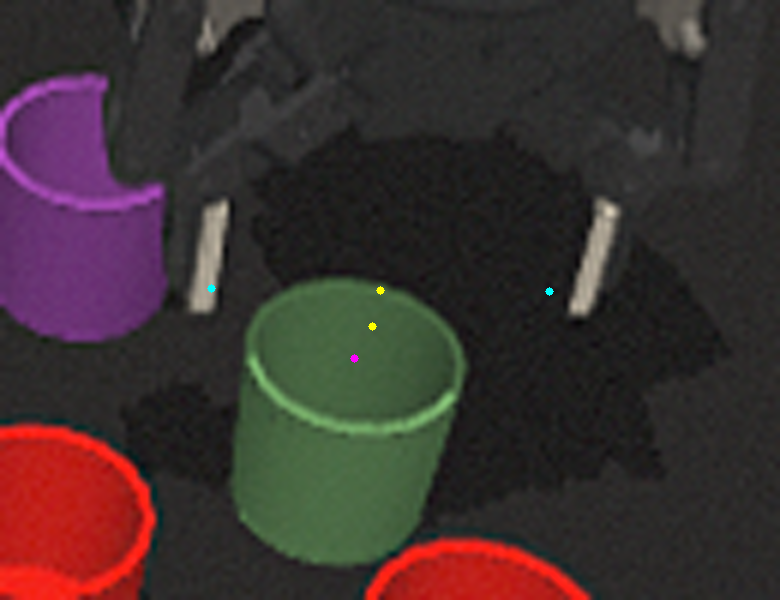

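```bash
python3 -m creep '{"claw":[-1,-1,-1,-1,-1,-1,1,1,1,1,1,1,1,1,1,1],"slide":[[0,-4,0],[0,0,-15],[0,0,-15],[0,0,-13],[0,0,-8],[0,0,0],[0,0,0],[0,0,0],[0,0,0],[0,0,0],[0,0,0],[0,0,0],[0,0,0],[0,0,0],[0,0,0],[0,0,0]],"angular":[[0,0,0],[0,0,0],[0,0,0],[0,0,0],[0,0,0],[0,0,0],[0,0,0],[0,0,0],[0,0,0],[0,0,0],[0,0,0],[0,0,0],[0,0,0],[0,0,0],[0,0,0],[0,0,0]]}' 30
python3 - <<'E'
from bench import eyes
import cv2,numpy as np
a=[eyes.get_image(n) for n in("scene","top")]
cv2.imwrite("pics/d.png",np.hstack([cv2.resize(a[0]["image"][160:360,320:560],None,fx=1.6,fy=1.6),cv2.resize(a[1]["image"][120:320,120:360],None,fx=1.6,fy=1.6)])[:,:,::-1])
E
```

```text
clock: 3.8
eef_pos: [547.4, 162.3, 14.2]
ee_rot: [[0.002, -1.0, -0.003], [0.0, -0.003, 1.0], [-1.0, -0.002, 0.0]]
contact_force: [0.0, -0.1, 6.2]
grip_width: 0.644
```

View pics/d.png

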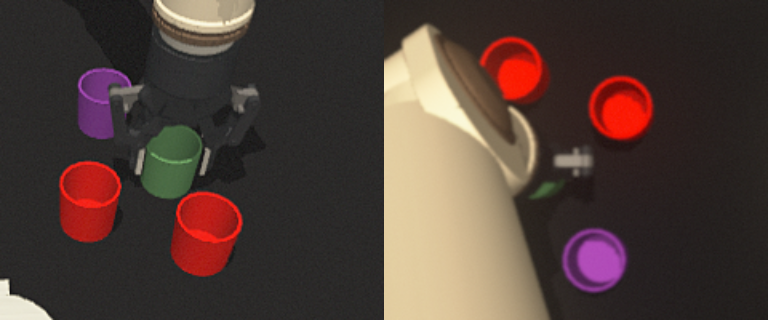

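```bash
python3 -m creep '{"claw":[1,1,1,1,1,1,1,1,1,1,1,1,1,1,1,1,1,1,1,1],"slide":[[0,0,8],[0,0,16],[0,0,24],[0,0,24],[0,0,16],[1,-10,4],[1,-20,0],[1,-28,0],[1,-30,0],[1,-30,0],[1,-30,0],[1,-30,0],[1,-30,0],[1,-30,0],[1,-30,0],[1,-30,0],[1,-25,0],[1,-20,0],[1,-13,0],[0,0,0]],"angular":[[0,0,0],[0,0,0],[0,0,0],[0,0,0],[0,0,0],[0,0,0],[0,0,0],[0,0,0],[0,0,0],[0,0,0],[0,0,0],[0,0,0],[0,0,0],[0,0,0],[0,0,0],[0,0,0],[0,0,0],[0,0,0],[0,0,0],[0,0,0]]}' 30
python3 -m creep '{"claw":[1,1,1,1],"slide":[[0,-2,0],[0,0,0],[0,0,0],[0,0,0]],"angular":[[0,0,0],[0,0,0],[0,0,0],[0,0,0]]}'
cat > look.py <<'E'
import sys
from bench import eyes,manip
from h import *
n=sys.argv[1]
a=[eyes.get_image(k) for k in("scene","top")]
cv2.imwrite(f"pics/{n}.png",np.hstack([cv2.resize(a[0]["image"][150:350,100:340],None,fx=1.6,fy=1.6),cv2.resize(a[1]["image"][130:330,350:590],None,fx=1.6,fy=1.6)])[:,:,::-1])
for d in a:
    H=hsv(d);m=(H[...,0]>45)&(H[...,0]<80)&(H[...,1]>70)&(H[...,2]>40)
    if m.sum()>50:
        m=big(m);P=cloud(d,m);zt=np.percentile(P[:,2],98);print(m.sum(),"top z",zt,"bot",np.percentile(P[:,2],2),circ(P[P[:,2]>zt-6]))
s=manip.sense();print(s["eef_pos"],s["contact_force"],s["grip_width"],s["clock"])
E
python3 look.py e
```

```text
clock: 5.57
eef_pos: [559.2, -198.9, 104.4]
ee_rot: [[-0.002, -1.0, 0.003], [-0.002, 0.003, 1.0], [-1.0, 0.002, -0.002]]
contact_force: [-0.4, -1.2, -0.7]
grip_width: 0.637
clock: 5.9
eef_pos: [560.9, -194.1, 105.3]
ee_rot: [[-0.0, -1.0, -0.005], [0.001, -0.005, 1.0], [-1.0, 0.0, 0.001]]
contact_force: [0.8, -0.1, -0.5]
grip_width: 0.645
1590 top z 146.47735344699652 bot 95.36700033698234 (array([ 562.60697379, -193.8002939 ]), np.float64(26.866537790521797))
127 top z 239.19632825477294 bot 93.59549100459435 (array([ 545.07748584, -178.84349104]), np.float64(16.55839421229504))
[ 560.89825373 -194.70424298  105.41712514] [-0.12055894  0.06913794 -1.16011203] 0.6431279872766901 6.0
```

View pics/e.png

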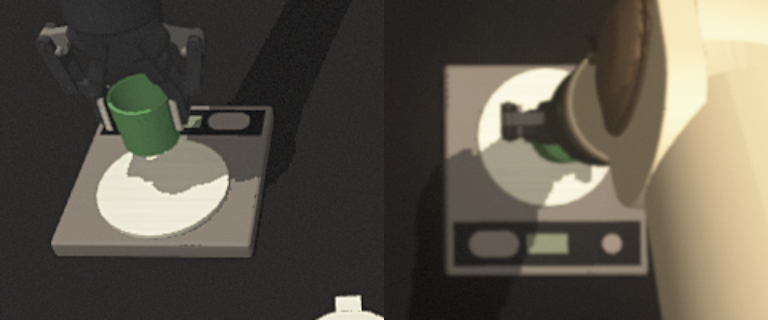

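The cup is held upright with its rim centre at about (562.6,-194), above the plate centre. Lowering it now.

```bash
python3 -m creep '{"claw":[1,1,1,1,1,1,1,1,1],"slide":[[1,-1,-10],[0,0,-16],[0,0,-16],[0,0,-10],[0,0,-5],[0,0,-2],[0,0,-1],[0,0,0],[0,0,0]],"angular":[[0,0,0],[0,0,0],[0,0,0],[0,0,0],[0,0,0],[0,0,0],[0,0,0],[0,0,0],[0,0,0]]}'
python3 -m creep '{"claw":[1,1,1,1],"slide":[[0,0,-1],[0,0,0],[0,0,0],[0,0,0]],"angular":[[0,0,0],[0,0,0],[0,0,0],[0,0,0]]}'
```

```text
clock: 6.75
eef_pos: [562.3, -197.3, 46.0]
ee_rot: [[0.001, -1.0, -0.002], [-0.0, -0.002, 1.0], [-1.0, -0.001, -0.0]]
contact_force: [-0.2, 0.4, -0.9]
grip_width: 0.642
clock: 7.08
eef_pos: [561.8, -197.2, 44.6]
ee_rot: [[0.0, -1.0, -0.002], [-0.0, -0.002, 1.0], [-1.0, -0.0, -0.0]]
contact_force: [0.3, 0.5, -0.3]
grip_width: 0.645
```

Nearly touching. I'll go 0.5 mm at a time and then open.

```bash
python3 -m creep '{"claw":[1,1,1,1],"slide":[[0,0,-0.5],[0,0,-0.5],[0,0,0],[0,0,0]],"angular":[[0,0,0],[0,0,0],[0,0,0],[0,0,0]]}'; python3 look.py f
```

```text
clock: 7.42
eef_pos: [561.9, -197.2, 44.2]
ee_rot: [[0.0, -1.0, -0.003], [-0.0, -0.003, 1.0], [-1.0, -0.0, -0.0]]
contact_force: [-2.4, 0.6, 5.8]
grip_width: 0.641
1343 top z 85.69669123132206 bot 35.62637253776483 (array([ 563.5689959, -196.5714879]), np.float64(26.42769056823204))
93 top z 176.68450703298117 bot 31.72176068773786 (array([ 560.13721892, -196.71391709]), np.float64(36.81252039118077))
[ 561.96455764 -197.16362655   44.25331388] [-2.63464598  1.08069401  5.80249413] 0.6380839354227703 7.5167
```

View pics/f.png

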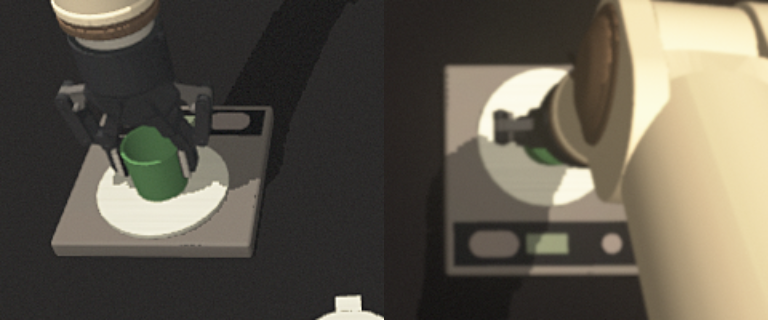

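The cup sits on the plate (contact 5.8 N, rim centre (563.6,-196.6)). Next I release it and wait, then rise.

```bash
python3 -m creep '{"claw":[-1,-1,-1,-1,-1,-1,-1,-1,-1,-1,-1,-1,-1,-1,-1,-1,-1,-1],"slide":[[0,0,0],[0,0,0],[0,0,0],[0,0,0],[0,0,0],[0,0,0],[0,0,0],[0,0,0],[0,0,8],[0,0,16],[0,0,20],[0,0,20],[0,0,20],[0,0,20],[0,0,16],[0,0,0],[0,0,0],[0,0,0]],"angular":[[0,0,0],[0,0,0],[0,0,0],[0,0,0],[0,0,0],[0,0,0],[0,0,0],[0,0,0],[0,0,0],[0,0,0],[0,0,0],[0,0,0],[0,0,0],[0,0,0],[0,0,0],[0,0,0],[0,0,0],[0,0,0]]}'; python3 look.py g
```

```text
clock: 9.02
eef_pos: [561.1, -197.1, 162.9]
ee_rot: [[-0.001, -1.0, -0.002], [0.0, -0.002, 1.0], [-1.0, 0.001, 0.0]]
contact_force: [0.1, 0.4, 0.3]
grip_width: 0.998
1532 top z 85.65162127647389 bot 24.251656645298276 (array([ 563.65279178, -195.90048298]), np.float64(26.577724710233586))
521 top z 240.92184884753303 bot 32.17302487909161 (array([ 555.92361749, -162.61868344]), np.float64(13.559336735963377))
[ 560.71431318 -196.83577838  162.09133907] [0.38698824 0.44587316 0.08636893] 0.9927020630926451 9.1167
```

View pics/g.png

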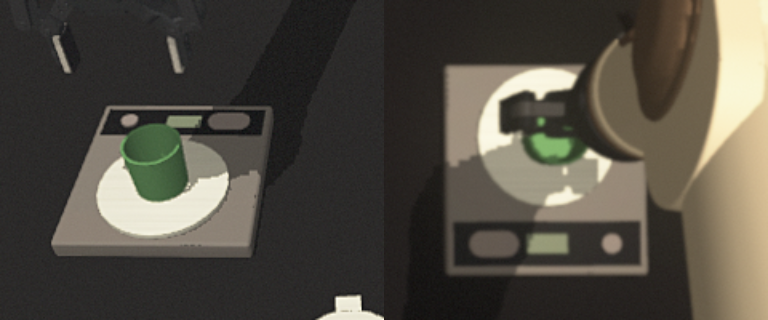

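The cup stands on the plate, released, and its centre is within 1 mm of the plate's. Moving over the tare key and closing the fingers.

```bash
python3 -m creep '{"claw":[-1,1,1,1,1,1,1,1,1,1,1,1,1,1,1,1,1],"slide":[[-9,5,0],[-18,9,0],[-18,9,0],[-18,9,0],[-18,9,0],[-11,6,0],[-7,4,0],[0,0,-10],[0,0,-20],[0,0,-25],[0,0,-25],[0,0,-20],[0,0,-10],[0,0,0],[0,0,0],[0,0,0],[0,0,0]],"angular":[[0,0,0],[0,0,0],[0,0,0],[0,0,0],[0,0,0],[0,0,0],[0,0,0],[0,0,0],[0,0,0],[0,0,0],[0,0,0],[0,0,0],[0,0,0],[0,0,0],[0,0,0],[0,0,0],[0,0,0]]}'; python3 look.py i
```

```text
clock: 10.53
eef_pos: [463.9, -146.5, 54.4]
ee_rot: [[0.002, -1.0, -0.002], [-0.001, -0.002, 1.0], [-1.0, -0.002, -0.001]]
contact_force: [-0.2, 0.7, 0.1]
grip_width: 0.001
1544 top z 85.73663540661514 bot 23.01943444150885 (array([ 563.62558265, -195.99386222]), np.float64(26.573121014308757))
837 top z 86.418845316294 bot 31.936034757409267 (array([ 559.57578983, -195.31356364]), np.float64(26.256656016182205))
[ 463.62096729 -146.50914488   54.41080349] [ 0.55984075  0.06897427 -0.14299505] -0.0007659938772232605 10.6333
```

View pics/i.png

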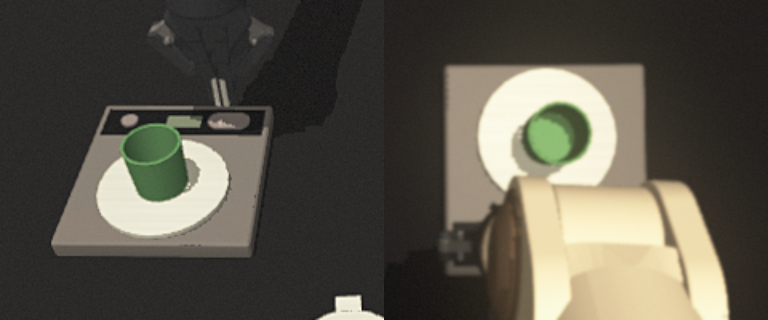

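Fingers are shut above the tare key, and both cameras still show the cup standing. Descending in small steps.

```bash
python3 -m creep '{"claw":[1,1,1,1,1,1,1],"slide":[[-1,0,-10],[0,0,-10],[0,0,-5],[0,0,-1.5],[0,0,0],[0,0,0],[0,0,0]],"angular":[[0,0,0],[0,0,0],[0,0,0],[0,0,0],[0,0,0],[0,0,0],[0,0,0]]}'
python3 -m creep '{"claw":[1,1,1,1],"slide":[[0,0,-1],[0,0,0],[0,0,0],[0,0,0]],"angular":[[0,0,0],[0,0,0],[0,0,0],[0,0,0]]}'
```

```text
clock: 11.22
eef_pos: [461.9, -146.0, 26.9]
ee_rot: [[0.0, -1.0, -0.003], [0.0, -0.003, 1.0], [-1.0, -0.0, 0.0]]
contact_force: [0.6, 0.1, 0.6]
grip_width: 0.002
clock: 11.55
eef_pos: [461.8, -146.1, 26.0]
ee_rot: [[0.0, -1.0, -0.002], [-0.0, -0.002, 1.0], [-1.0, -0.0, -0.0]]
contact_force: [0.2, -0.4, -0.3]
grip_width: -0.0
```

```bash
python3 -m creep '{"claw":[1,1,1],"slide":[[0,0,-0.8],[0,0,0],[0,0,0]],"angular":[[0,0,0],[0,0,0],[0,0,0]]}'
python3 -m creep '{"claw":[1,1,1],"slide":[[0,0,-0.5],[0,0,0],[0,0,0]],"angular":[[0,0,0],[0,0,0],[0,0,0]]}'
```

```text
clock: 11.8
eef_pos: [461.8, -146.2, 25.2]
ee_rot: [[0.0, -1.0, -0.002], [-0.0, -0.002, 1.0], [-1.0, -0.0, -0.0]]
contact_force: [0.1, 0.5, 3.0]
grip_width: -0.0
clock: 12.05
eef_pos: [461.8, -146.1, 24.7]
ee_rot: [[0.0, -1.0, -0.003], [-0.0, -0.003, 1.0], [-1.0, -0.0, -0.0]]
contact_force: [-1.1, 0.0, 4.4]
grip_width: 0.002
```

```bash
python3 -m creep '{"claw":[1,1,1],"slide":[[0,0,-0.5],[0,0,0],[0,0,0]],"angular":[[0,0,0],[0,0,0],[0,0,0]]}'
```

```text
clock: 12.3
eef_pos: [461.8, -146.2, 24.3]
ee_rot: [[0.0, -1.0, -0.002], [-0.0, -0.002, 1.0], [-1.0, -0.0, -0.0]]
contact_force: [-0.7, 0.7, 6.5]
grip_width: -0.0
```

Force is about 6.5 N. Holding for about half a second.

```bash
python3 -m creep '{"claw":[1,1,1],"slide":[[0,0,0],[0,0,0],[0,0,0]],"angular":[[0,0,0],[0,0,0],[0,0,0]]}'; python3 -m creep '{"claw":[1,1],"slide":[[0,0,0],[0,0,0]],"angular":[[0,0,0],[0,0,0]]}'; python3 -m creep '{"claw":[1,1,1,1,1,1,1,1,1,1,1,1],"slide":[[0,0,1],[0,0,4],[0,0,10],[0,0,18],[0,0,20],[0,0,20],[0,0,20],[0,0,10],[0,0,0],[0,0,0],[0,0,0],[0,0,0]],"angular":[[0,0,0],[0,0,0],[0,0,0],[0,0,0],[0,0,0],[0,0,0],[0,0,0],[0,0,0],[0,0,0],[0,0,0],[0,0,0],[0,0,0]]}'; python3 look.py j
```

```text
clock: 12.55
eef_pos: [461.8, -146.2, 24.3]
ee_rot: [[0.0, -1.0, -0.002], [-0.0, -0.002, 1.0], [-1.0, -0.0, -0.0]]
contact_force: [-1.3, 0.4, 6.5]
grip_width: -0.004
clock: 12.72
eef_pos: [461.8, -146.2, 24.3]
ee_rot: [[0.0, -1.0, -0.003], [-0.0, -0.003, 1.0], [-1.0, -0.0, -0.0]]
contact_force: [-0.2, 0.2, 6.0]
grip_width: -0.001
clock: 13.72
eef_pos: [460.6, -145.8, 125.8]
ee_rot: [[-0.002, -1.0, -0.002], [0.001, -0.002, 1.0], [-1.0, 0.002, 0.001]]
contact_force: [-0.5, 0.4, 0.0]
grip_width: -0.007
1540 top z 85.83090779927727 bot 23.31530655465898 (array([ 563.54903703, -195.93448457]), np.float64(26.584459418973747))
856 top z 86.45104677894601 bot 31.847200005073685 (array([ 559.52323672, -195.24723324]), np.float64(26.270759841929415))
[ 460.81232089 -145.82442957  125.89670657] [-0.09858246 -1.01139584 -1.20716461] -2.1702188944620156e-05 13.8167
```

View pics/j.png

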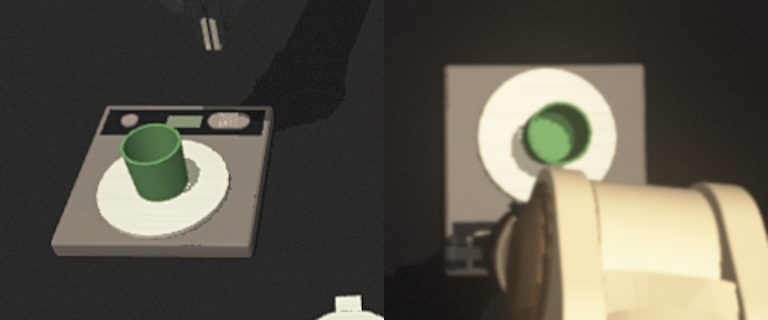

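The cup still stands on the plate, the key is released and the arm is clear, so I'm handing in.

```bash
python3 -c "
from bench import job_done
print(job_done())"
```

```text
the job is handed in; nothing more can be done
None
```

I stood the green cup upright on the scale's plate and let go. I then pressed the tare key at about 6–6.5 N for roughly half a second, released it, and handed the job in at about 13.8 s. No verdict was reported.

**Cup:** In my last pictures its rim was about 86 mm above the counter, which fits 30 + 55 mm. Measured with each camera against its own view of the plate, its centre was within about 2 mm.

**Key:** The highest force I read during the press was 6.5 N, and I never went near the round key. Afterwards the fingers were about 100 mm above the key, with wrist readings of about 1 N or less in each axis, which I take as noise.

**Disagreements:** The two cameras differed by 3–4 mm in x. Before the grasp, the scene camera also put the fingertips about 4 mm away in y from where the arm reported them. Neither was enough to affect the result, and no check failed.

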